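# Charge the vibratory polisher with a scoop of hardwood balls

### The job

Using the scoop, never your fingers, take hardwood balls from the green bin and tip at least three of them into the open tub of the polisher; do not drop any on the bench, the rest stay in the bin. Then slide the orange cover fully shut, and leave the scoop lying flat on its cork pad. Leave the other tools on the bench where they are.

Things in the scene. Friction and masses are not known exactly. Their poses are not given: they have to be found in the camera images.
- scoop: loose steel scoop, dark wooden handle, 190 mm long. Origin: centre of the pan's underside; x to the open front lip, z up. Pan 92 long (x -46..46) x 90 wide, sheet 2 to 3 mm, back wall 40 mm high at x = -46, side walls 34 mm high at x = -46..-5, 20 mm high at x = -5..20, none on the last 26 mm before the lip; front open. 0.13 kg
- scoop_grip (a point): on the axis of the scoop's handle at (-103, 0, 70) mm of the scoop, the place to grip. The handle is a straight bar 18 mm wide (y), 22 mm deep, from (-46, 0, 30) at the back wall rising backwards at 35 degrees to (-140, 0, 96)
- pad: fixed cork rest pad 250 (x) x 120 (y) mm, 4 mm thick, origin under its centre; the scoop starts on it
- bin: fixed green open bin with a white floor, outside 230 (x) x 116 (y) x 65 mm high, walls 5 mm; origin under its centre. The inner floor slopes evenly from 36 mm high at the near (-x) wall to 12 mm at the far (+x) wall, so the balls gather at the +x end
- polisher: fixed vibratory polisher: blue base 150 (x) x 140 (y) mm with a grey square open tub, origin under the tub's centre. Tub 120 x 120 mm outside, 110 x 110 inside, inner floor at z = 58 mm, rim at z = 130 mm. Two aluminium rails (x = +-67 mm, top z = 138 mm) run from y = -60 mm to y = +270 mm and carry the cover
- tub_mid (a point): centre of the tub, 14 mm above its inner floor
- cover (a joint): orange sliding cover of the tub, a 120 x 124 x 5 mm plate (top at z = 137 mm of the polisher): 0 = fully shut over the tub, grows as it slides along the polisher's +y, 0.14 = fully open. Stiff, about 4 N, and stays where it is left
- cover_knob (a point): middle of the cover's black knob: a bar 50 (x) x 24 (y) x 26 mm high, top at z = 172 mm of the polisher; it moves with the cover
- ball0_center (a point): centre of a hardwood polishing ball, 26 mm diameter, 11 g
- ball1_center (a point): centre of a hardwood polishing ball, 26 mm diameter, 11 g
- ball2_center (a point): centre of a hardwood polishing ball, 26 mm diameter, 11 g
- ball3_center (a point): centre of a hardwood polishing ball, 26 mm diameter, 11 g
- ball4_center (a point): centre of a hardwood polishing ball, 26 mm diameter, 11 g
- ball5_center (a point): centre of a hardwood polishing ball, 26 mm diameter, 11 g
- glue: bystander: white glue bottle with red cap, 64 mm diameter, 150 mm tall, standing; origin at its underside
- chisel: bystander: chisel with dark handle lying, about 220 mm long; origin at its underside
- chalk: bystander: pink chalk block 70 x 24 x 22 mm; origin at its underside
- file: bystander: dark steel flat file 190 x 26 x 10 mm; origin at its underside
Not all that is in view belongs to the job. Leave any yellow look-alike of the scoop alone.

How it is judged:
On the way, in this order (a step that is already met when the one before it is completed fails the run):
1. at least three balls lie in the polisher's tub ((distance between each of ball0_center, ball1_center, ball2_center and tub_mid below 0.066 m or distance between each of ball0_center, ball1_center, ball3_center and tub_mid below 0.066 m or distance between each of ball0_center, ball1_center, ball4_center and tub_mid below 0.066 m or distance between each of ball0_center, ball1_center, ball5_center and tub_mid below 0.066 m or distance between each of ball0_center, ball2_center, ball3_center and tub_mid below 0.066 m or distance between each of ball0_center, ball2_center, ball4_center and tub_mid below 0.066 m or distance between each of ball0_center, ball2_center, ball5_center and tub_mid below 0.066 m or distance between each of ball0_center, ball3_center, ball4_center and tub_mid below 0.066 m or distance between each of ball0_center, ball3_center, ball5_center and tub_mid below 0.066 m or distance between each of ball0_center, ball4_center, ball5_center and tub_mid below 0.066 m or distance between each of ball1_center, ball2_center, ball3_center and tub_mid below 0.066 m or distance between each of ball1_center, ball2_center, ball4_center and tub_mid below 0.066 m or distance between each of ball1_center, ball2_center, ball5_center and tub_mid below 0.066 m or distance between each of ball1_center, ball3_center, ball4_center and tub_mid below 0.066 m or distance between each of ball1_center, ball3_center, ball5_center and tub_mid below 0.066 m or distance between each of ball1_center, ball4_center, ball5_center and tub_mid below 0.066 m or distance between each of ball2_center, ball3_center, ball4_center and tub_mid below 0.066 m or distance between each of ball2_center, ball3_center, ball5_center and tub_mid below 0.066 m or distance between each of ball2_center, ball4_center, ball5_center and tub_mid below 0.066 m or distance between each of ball3_center, ball4_center, ball5_center and tub_mid below 0.066 m)), for 0.2 s.
2. the cover is fully shut over them (within 5 mm) (value of joint cover below 0.005 m and (distance between each of ball0_center, ball1_center, ball2_center and tub_mid below 0.066 m or distance between each of ball0_center, ball1_center, ball3_center and tub_mid below 0.066 m or distance between each of ball0_center, ball1_center, ball4_center and tub_mid below 0.066 m or distance between each of ball0_center, ball1_center, ball5_center and tub_mid below 0.066 m or distance between each of ball0_center, ball2_center, ball3_center and tub_mid below 0.066 m or distance between each of ball0_center, ball2_center, ball4_center and tub_mid below 0.066 m or distance between each of ball0_center, ball2_center, ball5_center and tub_mid below 0.066 m or distance between each of ball0_center, ball3_center, ball4_center and tub_mid below 0.066 m or distance between each of ball0_center, ball3_center, ball5_center and tub_mid below 0.066 m or distance between each of ball0_center, ball4_center, ball5_center and tub_mid below 0.066 m or distance between each of ball1_center, ball2_center, ball3_center and tub_mid below 0.066 m or distance between each of ball1_center, ball2_center, ball4_center and tub_mid below 0.066 m or distance between each of ball1_center, ball2_center, ball5_center and tub_mid below 0.066 m or distance between each of ball1_center, ball3_center, ball4_center and tub_mid below 0.066 m or distance between each of ball1_center, ball3_center, ball5_center and tub_mid below 0.066 m or distance between each of ball1_center, ball4_center, ball5_center and tub_mid below 0.066 m or distance between each of ball2_center, ball3_center, ball4_center and tub_mid below 0.066 m or distance between each of ball2_center, ball3_center, ball5_center and tub_mid below 0.066 m or distance between each of ball2_center, ball4_center, ball5_center and tub_mid below 0.066 m or distance between each of ball3_center, ball4_center, ball5_center and tub_mid below 0.066 m)), for 0.2 s.
At the end, for the whole second after the job is handed in: At least three balls are in the tub and every other ball is in the tub or the bin; the cover is within 5 mm of shut; the scoop lies at rest, flat (within 0.12 rad) on the cork pad, its origin within 80 mm of the pad's centre (all of step 2 and (distance between ball0_center and tub_mid below 0.066 m or (x of ball0_center in the frame of bin between -0.112 and 0.112 m and y of ball0_center in the frame of bin between -0.055 and 0.055 m and height (world z) of ball0_center below 0.08 m)) and (distance between ball1_center and tub_mid below 0.066 m or (x of ball1_center in the frame of bin between -0.112 and 0.112 m and y of ball1_center in the frame of bin between -0.055 and 0.055 m and height (world z) of ball1_center below 0.08 m)) and (distance between ball2_center and tub_mid below 0.066 m or (x of ball2_center in the frame of bin between -0.112 and 0.112 m and y of ball2_center in the frame of bin between -0.055 and 0.055 m and height (world z) of ball2_center below 0.08 m)) and (distance between ball3_center and tub_mid below 0.066 m or (x of ball3_center in the frame of bin between -0.112 and 0.112 m and y of ball3_center in the frame of bin between -0.055 and 0.055 m and height (world z) of ball3_center below 0.08 m)) and (distance between ball4_center and tub_mid below 0.066 m or (x of ball4_center in the frame of bin between -0.112 and 0.112 m and y of ball4_center in the frame of bin between -0.055 and 0.055 m and height (world z) of ball4_center below 0.08 m)) and (distance between ball5_center and tub_mid below 0.066 m or (x of ball5_center in the frame of bin between -0.112 and 0.112 m and y of ball5_center in the frame of bin between -0.055 and 0.055 m and height (world z) of ball5_center below 0.08 m)) and horizontal distance between scoop and pad below 0.08 m and height (world z) of scoop below 0.012 m and angle between scoop's own z axis and vertical below 0.12 rad and linear speed of scoop below 0.02 m/s); the robot touches nothing.
It fails at once if a ball falls on the bench (height (world z) of any of ball0_center, ball1_center, ball2_center, ball3_center, ball4_center, ball5_center below 0.017 m).
It fails at once if the gripper's fingers touch a ball (contact force between the fingers and ball0 above 0.5 N or contact force between the fingers and ball1 above 0.5 N or contact force between the fingers and ball2 above 0.5 N or contact force between the fingers and ball3 above 0.5 N or contact force between the fingers and ball4 above 0.5 N or contact force between the fingers and ball5 above 0.5 N).
It fails at once if a bystander (glue bottle, chisel, chalk or file) is moved by more than 30 mm (distance of any of glue, chisel, chalk, file from where it was at the start of the episode above 0.03 m).
It also fails if it takes over 72 s, if anything falls off the work surface, if the arm or the gripper's body presses on something with over 40 N, if the wrist force passes 120 N, or if a joint passes its speed limit or range.

### The arm

A 6-joint arm with a two-finger parallel gripper is mounted at the origin on the work surface. World frame = base frame: x ahead of the robot, y to its left, z up, the work surface at z = 0. Lengths are in m, angles in rad, forces in N, time in s.
With the tool pointing down it reaches from about 0.35 to 0.775 m from the base axis. Payload 7.3 kg.
Tool frame: the origin (TCP) lies on the front face of the gripper's body, between the roots of the fingers; the fingertips stand ahead of it and the grasp point (between the pads) lies 47 mm ahead of it (finger_overhang is the z of the fingertips in the tool frame, in m); z points along the fingers, y is the line along which they close (so a half turn about z gives the same grasp; the last joint's range is limited). The gripper opens to 92 mm and grips with 3 to 60 N. Pads are 19 mm wide; open, the fingers measure 130 mm over their backs; the gripper's body (75 mm by 190 mm) begins 47 mm behind the grasp point.
Start: joints at [-1.298, 0.342, 1.524, -0, 1.275, -0.146], TCP at [0.214, -0.48, 0.292] pointing down, gripper open.
Joint ranges: [-2.53, 2.53], [-0.77, 2.02], [0.04, 2.7], [-1, 4.14], [0.28, 2.66], [-3.11, 3.11]. Speed limits (rad/s): [2.57, 2.57, 3.14, 3.14, 3.14, 3.14].

### API

Orientations are given as [roll, pitch, yaw] about the fixed x, y, z axes, in that order (R = Rz(yaw) Ry(pitch) Rx(roll)).
In Python, from cell import * gives the robot as it stands. The module is installed in compiled form; this text tells all that it offers.
- The arm moves only by the tool arm_command, never from a script. Its argument "series" is a list of rows, each an object of numbers: "x", "y", "z": the shift along the tool's x, y, z in mm; "rx", "ry", "rz": the turn, a rotation vector about the tool's x, y, z in degrees. A call has 1 to 20 rows; each row is the pose to reach, as a shift and turn from the pose commanded when the call began, along the tool's axes at that moment; what a row does not reach only later rows make up. A row lasts 1/10 s, in which the tool goes at most 50 mm and 8.59 degrees, less where a joint would pass 70% of its speed; a pose out of reach is approached as far as the arm can. A call with a gripper value outside its range is refused whole. "hand" is the finger opening in mm, from 0 to 91.8, set as the call begins (left out, the last holds). The fingers move at their own pace and stop on an object; "squeeze" is the grip in N (left out, the last holds). Time passes only in rows, so rows that repeat a pose let the fingers close. It gives the time, the measured TCP pose, the force, the opening and the grip force at its end, in the units of the state.
- observe(): the state, without advancing time (a new reading comes with each control period).
- read_camera(name): name is "side" or "top"; returns a dict with "pixels" (420x560x3 uint8, blue, green, red), "K" (3x3 intrinsics, pixels), "rvec" (rotation vector, rad) and "tvec" (3), from world to camera coordinates, as OpenCV has them. Camera axes: x right, y down, z forward; pixel columns grow to the right and rows downward; lengths in m; the calibration is good to about 2 mm. A picture is of the moment at which its call begins. There is no depth.
- hand_in(): hands the job in; it is judged then, once.
Trained networks look in a picture, given as the dict that the camera call returned (one of the last four; its "shot" number tells which), for a name from the list of things; names that differ only in an ending like _2 or _b are one class to them, and where a whole thing is asked for, a point or a joint stands for the part that bears it (a point fixed in the world has none). Each returns a list of dicts, best first, with "confidence" (0 to 1); they miss things now and then, are a little off and sometimes report something else, mostly with a low value. They report only what shows in the picture. A call takes as long as a camera call. They do not tell look-alikes from the thing itself.
- boxes_of(picture, query): "point" ([x, y, z] in m, in world coordinates, good to about 4 mm: the middle of the surface that is visible of it).
- trace(picture, query): "pixels" (420x560 bool, what is visible of it).
- mark_of(picture, query): "point" ([x, y, z] in m, in world coordinates, good to about 4 mm: a listed point, or the origin of a listed thing).
The state is a dict: "time": time; "qpos": joint angles; "qvel": joint speeds; "joint_efforts": joint torques, N m; "tool_pos": TCP position; "tool_rot": TCP orientation; "contact_force": force on the tool from outside, world axes, zero at the start; "torque": the same for the moment, N m; "opening": finger opening in m; "grip_force": force on a finger pad.
Only numpy, scipy, OpenCV 4.12 (cv2) and the standard library are available. Lean on these libraries where they do the work, as an engineer would, in place of code of your own. Each camera call takes 0.05 s, during which the arm holds its last target. There are 200 camera calls.

## Working session

There is one attempt and no reset: what is moved stays moved. The work goes in short steps, Python scripts to look and compute and a tool call to move; the robot and the scene stay as the last step left them, time stands still between calls to the robot, and variables do not carry over. Pictures are saved under pics/ and viewed, at most 12 in all, crops included, and the job is handed in when it is done.

Besides the shell and the picture viewer there is one more tool, called after "Emit:" in YAML: its name, and indented under it one key for each argument. arm_command: Moves the arm, as the interface text tells. Its arguments: {"type":"object","properties":{"series":{"type":"array"},"hand":{"type":"number"},"squeeze":{"type":"number"}},"required":["series"]}

```bash
mkdir -p pics; cat > h.py <<'E'
from cell import *
import numpy as np, cv2
from scipy.spatial.transform import Rotation as R
def proj(p,P):
    return cv2.projectPoints(np.array(P,float).reshape(-1,3),p["rvec"],p["tvec"],p["K"],None)[0].reshape(-1,2)
def onplane(p,uv,z):
    Rm=cv2.Rodrigues(np.array(p["rvec"]))[0];t=np.array(p["tvec"]).ravel()
    d=Rm.T@np.linalg.inv(p["K"])@np.array([uv[0],uv[1],1.]);c=-Rm.T@t
    return c+d*(z-c[2])/d[2]
E
python3 - <<'E'
from h import *
np.set_printoptions(precision=3,suppress=True)
print(observe())
for c in("top","side"):
    p=read_camera(c);cv2.imwrite(f"pics/{c}0.png",p["pixels"])
    for q in["scoop","scoop_grip","pad","bin","polisher","tub_mid","cover","cover_knob","ball0_center","glue","chisel","chalk","file"]:
        r=mark_of(p,q)
        print(c,q,[(np.round(d["point"],3),round(d["confidence"],2),proj(p,d["point"])[0].round()) for d in r[:7]])
E
```

```text
{'time': 0.0, 'qpos': array([-1.298,  0.343,  1.525,  0.   ,  1.275, -0.146]), 'qvel': array([ 0.   , -0.   ,  0.   , -0.002, -0.   , -0.   ]), 'joint_efforts': array([  0.001, -43.124, -24.422,   0.072,   0.056,  -0.   ]), 'tool_pos': array([ 0.213, -0.479,  0.292]), 'tool_rot': array([-3.14 , -0.   ,  0.419]), 'contact_force': array([ 0.9  ,  0.704, -0.911]), 'torque': array([-0.056, -0.001, -0.043]), 'grip_force': 0.0, 'opening': 0.09199589597553127}
top scoop [(array([ 0.547, -0.326,  0.007]), 0.94, array([376., 184.])), (array([ 0.204, -0.314,  0.003]), 0.94, array([374., 313.])), (array([ 0.645, -0.046,  0.031]), 0.4, array([273., 148.]))]
top scoop_grip [(array([ 0.443, -0.355,  0.074]), 0.85, array([395., 222.]))]
top pad [(array([ 0.53 , -0.323,  0.002]), 0.96, array([375., 191.])), (array([ 0.65, -0.08,  0.03]), 0.5, array([286., 146.]))]
top bin [(array([ 0.647, -0.047,  0.03 ]), 0.42, array([273., 147.]))]
top polisher [(array([ 0.569,  0.191, -0.   ]), 0.56, array([186., 178.]))]
top tub_mid [(array([0.576, 0.194, 0.07 ]), 0.76, array([179., 171.])), (array([ 0.443, -0.355,  0.075]), 0.66, array([395., 222.]))]Traceback (most recent call last):
  File "<stdin>", line 7, in <module>
ValueError: it knows: ball0_center, ball1_center, ball2_center, ball3_center, ball4_center, ball5_center, bin, chalk, chisel, cover_knob, file, glue, pad, polisher, scoop, scoop_grip, tub_mid
```

```bash
python3 - <<'E'
from h import *
np.set_printoptions(precision=3,suppress=True)
ims=[]
for c in("top","side"):
    p=read_camera(c);cv2.imwrite(f"pics/{c}1.png",p["pixels"])
    for q in["scoop","scoop_grip","pad","bin","polisher","tub_mid","cover_knob","ball0_center","glue","chisel","chalk","file"]:
        r=mark_of(p,q)
        print(c,q,[(np.round(d["point"],3),round(d["confidence"],2),proj(p,d["point"])[0].round()) for d in r[:7]])
E
```

```text
top scoop [(array([ 0.547, -0.327,  0.008]), 0.61, array([377., 184.])), (array([ 0.204, -0.315,  0.004]), 0.57, array([375., 313.]))]
top scoop_grip [(array([ 0.445, -0.355,  0.074]), 0.83, array([395., 221.]))]
top pad [(array([ 0.53 , -0.321,  0.002]), 0.58, array([374., 191.]))]
top bin [(array([ 0.573, -0.068, -0.004]), 0.72, array([281., 176.])), (array([ 0.774, -0.153,  0.001]), 0.43, array([311., 104.]))]
top polisher [(array([0.573, 0.192, 0.   ]), 0.63, array([185., 176.]))]
top tub_mid [(array([0.573, 0.191, 0.071]), 0.68, array([180., 173.]))]
top cover_knob [(array([0.567, 0.316, 0.157]), 0.78, array([118., 170.])), (array([ 0.671, -0.082,  0.027]), 0.36, array([286., 138.]))]
top ball0_center [(array([ 0.67 , -0.113,  0.023]), 0.41, array([298., 139.])), (array([ 0.445, -0.355,  0.074]), 0.34, array([395., 221.]))]
top glue [(array([ 0.777,  0.086, -0.002]), 0.76, array([225., 103.])), (array([ 0.648, -0.08 ,  0.03 ]), 0.19, array([286., 146.]))]
top chisel [(array([ 0.774, -0.152,  0.002]), 0.84, array([311., 104.])), (array([ 0.364, -0.196, -0.003]), 0.69, array([329.
[... 1078 characters left out ...]
.54, array([338., 204.]))]
side ball0_center [(array([0.568, 0.191, 0.071]), 0.67, array([205., 289.])), (array([ 0.644, -0.08 ,  0.027]), 0.65, array([219., 207.])), (array([0.571, 0.315, 0.159]), 0.58, array([170., 315.])), (array([ 0.667, -0.114,  0.028]), 0.5, array([215., 196.]))]
side glue [(array([0.776, 0.086, 0.002]), 0.83, array([141., 252.])), (array([ 0.573,  0.192, -0.002]), 0.42, array([206., 311.]))]
side chisel [(array([ 0.774, -0.158, -0.002]), 0.8, array([184., 187.]))]
side chalk [(array([ 0.361, -0.198,  0.   ]), 0.76, array([339., 205.]))]
side file [(array([ 0.353,  0.087, -0.002]), 0.9, array([319., 294.])), (array([ 0.776, -0.155, -0.004]), 0.63, array([183., 188.]))]
```

View pics/top0.png

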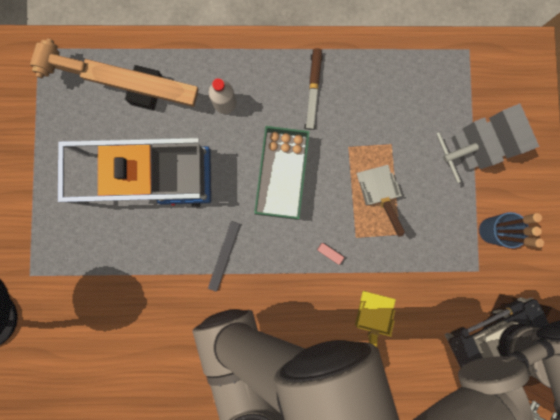

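View pics/side1.png

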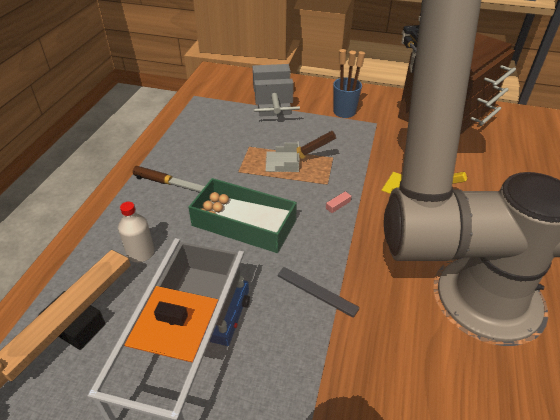

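The steel scoop sits on the cork pad at top-view pixel (380,185). Its only look-alike is the yellow one at (376,313), and I choose the steel one. The balls are at (287,142), and the cover is open with its knob at (120,168). Next I'll take precise poses and make the check crop.

```bash
cat >> h.py <<'E'
def rect(p,q,z,near=None):
    r=trace(p,q)
    m=r[0]["pixels"].astype(np.uint8)
    c=max(cv2.findContours(m,cv2.RETR_EXTERNAL,cv2.CHAIN_APPROX_NONE)[0],key=cv2.contourArea).reshape(-1,2)
    P=np.array([onplane(p,u,z)[:2] for u in c],np.float32)*1000
    return cv2.minAreaRect(P)
E
python3 - <<'E'
from h import *
np.set_printoptions(precision=4,suppress=True)
acc={}
for k in range(3):
  for c in("top","side"):
    p=read_camera(c)
    if k==0 and c=="top":
        cv2.imwrite("pics/crop.png",cv2.resize(p["pixels"][115:250,240:440],None,fx=4,fy=4,interpolation=cv2.INTER_CUBIC))
        for q,z in(("bin",.065),("pad",.004)):print(q,rect(p,q,z))
    for q,g in dict(scoop=(.547,-.327),scoop_grip=(.446,-.354),bin=(.573,-.069),polisher=(.573,.192),pad=(.53,-.322),cover_knob=(.567,.315)).items():
        for d in mark_of(p,q):
            if np.hypot(*(np.array(d["point"])[:2]-g))<.025: acc.setdefault(q,[]).append(d["point"]);break
for q,v in acc.items():print(q,len(v),np.mean(v,0),np.std(v,0))
o=np.mean(acc["scoop"],0)-np.mean(acc["scoop_grip"],0);print("yaw scoop",np.degrees(np.arctan2(o[1],o[0])),np.hypot(o[0],o[1]))
o=np.mean(acc["cover_knob"],0)-np.mean(acc["polisher"],0);print("yaw pol",np.degrees(np.arctan2(-o[0],o[1])))
E
```

```text
bin ((573.951416015625, -67.3062744140625), (119.26197052001953, 231.9980926513672), 83.6253662109375)
pad ((532.0806274414062, -317.6715393066406), (249.94483947753906, 119.9823989868164), 3.3396525382995605)
scoop 6 [ 0.5474 -0.3261  0.0055] [0.0011 0.0013 0.0009]
scoop_grip 5 [ 0.447  -0.354   0.0736] [0.0015 0.0009 0.0008]
bin 6 [ 0.5746 -0.0688  0.0003] [0.0014 0.0024 0.0022]
polisher 5 [ 0.5722  0.1916 -0.0011] [0.0019 0.0016 0.001 ]
pad 5 [ 0.5303 -0.3213 -0.0004] [0.0021 0.0021 0.0013]
cover_knob 6 [0.5682 0.3138 0.1568] [0.0011 0.0013 0.0015]
yaw scoop 15.542953966038825 0.10416949542825753
yaw pol 1.8754196404079062
```

View pics/crop.png

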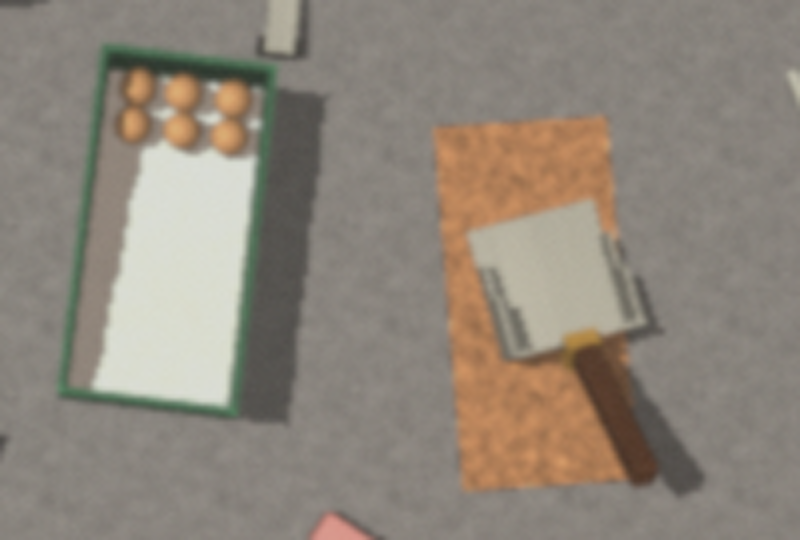

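```bash
cat >> h.py <<'E'
def pose(): s=observe(); return np.array(s["tool_pos"]),R.from_euler("xyz",s["tool_rot"])
def Rd(yaw,pitch=0): # tool: x ahead, pointing down; pitch>0 = nose down (deg)
    return R.from_euler("xyz",[0,pitch,yaw],degrees=True)*R.from_euler("x",np.pi)
def step(P,Rt,base=None):
    p0,r0=base or pose()
    return np.r_[r0.inv().apply(np.array(P)-p0)*1000,(r0.inv()*Rt).as_rotvec(degrees=True)].round(1)
E
python3 - <<'E'
from h import *
np.set_printoptions(suppress=True)
g=np.array([.447,-.354,.0737+.047])
print(step(g+[0,0,.06],Rd(15.3)),step(g,Rd(15.3)))
E
```

```text
[264.4 -19.8 111.5   0.    0.    8.7] [264.4 -19.8 171.5   0.    0.    8.7]
```

Emit:
arm_command:
  series:
    - {"x": 50,"y": -4,"z": 20,"rz": 2}
    - {"x": 95,"y": -8,"z": 40,"rz": 4}
    - {"x": 140,"y": -11,"z": 60,"rz": 5}
    - {"x": 185,"y": -15,"z": 80,"rz": 7}
    - {"x": 230,"y": -18,"z": 97,"rz": 8}
    - {"x": 264,"y": -20,"z": 110,"rz": 8.7}
    - {"x": 264,"y": -20,"z": 130,"rz": 8.7}
    - {"x": 264,"y": -20,"z": 150,"rz": 8.7}
    - {"x": 264,"y": -20,"z": 165,"rz": 8.7}
    - {"x": 264.4,"y": -19.8,"z": 171.5,"rz": 8.7}
    - {"x": 264.4,"y": -19.8,"z": 171.5,"rz": 8.7}
    - {"x": 264.4,"y": -19.8,"z": 171.5,"rz": 8.7}

```text
invalid input
```

Emit:
arm_command:
  series:
    - {"x": 0}
    - {"x": 0}
    - {"x": 0}
    - {"x": 0}
    - {"x": 0}
    - {"x": 0}
    - {"x": 0}
    - {"x": 0}
    - {"x": 0}
    - {"x": 0}
  hand: 0
  squeeze: 45

```text
invalid input
```

Emit:
arm_command:
  series:
    - {"x": 50,"y": -4,"z": 20,"rx": 0,"ry": 0,"rz": 2}
    - {"x": 95,"y": -8,"z": 40,"rx": 0,"ry": 0,"rz": 4}
  hand: 91
  squeeze: 45

```text
time: 4.05
tool_pos: [0.2946, -0.4356, 0.2538]
tool_rot: [3.139, -0.0, 0.344]
contact_force: [0.6, -0.5, -0.6]
opening: 0.0911
grip_force: 0.0
```

```bash
python3 - <<'E'
from h import *
np.set_printoptions(suppress=True)
g=np.array([.447,-.354,.0737+.047])
print(pose()[0],step(g+[0,0,.06],Rd(15.3)),step(g,Rd(15.3)))
E
```

```text
[ 0.29464541 -0.43562575  0.25376353] [170.9 -25.6  73.1   0.1  -0.    4.4] [170.9 -25.7 133.1   0.1  -0.    4.4]
```

Emit:
arm_command:
  series:
    - {"x": 40,"y": -6,"z": 17,"rx": 0,"ry": 0,"rz": 1}
    - {"x": 85,"y": -12,"z": 36,"rx": 0,"ry": 0,"rz": 2}
    - {"x": 130,"y": -19,"z": 55,"rx": 0,"ry": 0,"rz": 3.5}
    - {"x": 160,"y": -23.5,"z": 68,"rx": 0,"ry": 0,"rz": 4.3}
    - {"x": 168,"y": -24.5,"z": 80,"rx": 0,"ry": 0,"rz": 4.3}
    - {"x": 168,"y": -24.5,"z": 100,"rx": 0,"ry": 0,"rz": 4.3}
    - {"x": 168,"y": -24.5,"z": 120,"rx": 0,"ry": 0,"rz": 4.3}
    - {"x": 168,"y": -24.5,"z": 131,"rx": 0,"ry": 0,"rz": 4.3}
    - {"x": 168,"y": -24.5,"z": 131,"rx": 0,"ry": 0,"rz": 4.3}
    - {"x": 168,"y": -24.5,"z": 131,"rx": 0,"ry": 0,"rz": 4.3}
  hand: 91
  squeeze: 45

```text
time: 5.05
tool_pos: [0.4437, -0.3554, 0.1231]
tool_rot: [3.141, -0.0, 0.273]
contact_force: [-0.3, -0.5, 1.2]
opening: 0.0911
grip_force: 0.0
```

```bash
python3 - <<'E'
from h import *
np.set_printoptions(suppress=True)
g=np.array([.447,-.354,.0737+.047])
print(step(g,Rd(15.3)))
p=read_camera("side");a=p["pixels"][60:240,220:420];cv2.imwrite("pics/g1.png",cv2.resize(a,None,fx=3,fy=3))
E
```

```text
[ 3.6 -0.4  2.4  0.  -0.   0.4]
```

View pics/g1.png

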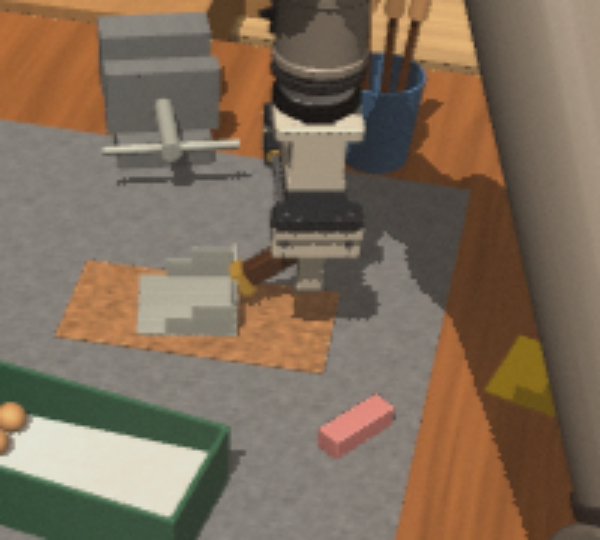

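The near finger (310,275) straddles the steel scoop's handle behind the gold ferrule (240,278), so this is the right scoop. I'll trim the pose slightly and close.

Emit:
arm_command:
  series:
    - {"x": 3.5,"y": 0,"z": 2,"rx": 0,"ry": 0,"rz": 0.4}
    - {"x": 3.5,"y": 0,"z": 2,"rx": 0,"ry": 0,"rz": 0.4}
  hand: 91
  squeeze: 50

```text
time: 5.3
tool_pos: [0.4477, -0.354, 0.1212]
tool_rot: [3.14, -0.001, 0.267]
contact_force: [-0.3, 0.5, -0.5]
opening: 0.0911
grip_force: 0.0
```

Emit:
arm_command:
  series:
    - {"x": 0,"y": 0,"z": 0,"rx": 0,"ry": 0,"rz": 0}
    - {"x": 0,"y": 0,"z": 0,"rx": 0,"ry": 0,"rz": 0}
    - {"x": 0,"y": 0,"z": 0,"rx": 0,"ry": 0,"rz": 0}
    - {"x": 0,"y": 0,"z": 0,"rx": 0,"ry": 0,"rz": 0}
    - {"x": 0,"y": 0,"z": 0,"rx": 0,"ry": 0,"rz": 0}
    - {"x": 0,"y": 0,"z": 0,"rx": 0,"ry": 0,"rz": 0}
    - {"x": 0,"y": 0,"z": 0,"rx": 0,"ry": 0,"rz": 0}
    - {"x": 0,"y": 0,"z": 0,"rx": 0,"ry": 0,"rz": 0}
    - {"x": 0,"y": 0,"z": 0,"rx": 0,"ry": 0,"rz": 0}
    - {"x": 0,"y": 0,"z": 0,"rx": 0,"ry": 0,"rz": 0}
  hand: 0
  squeeze: 50

```text
time: 6.3
tool_pos: [0.4472, -0.3538, 0.1206]
tool_rot: [3.141, 0.0, 0.267]
contact_force: [-0.2, 0.7, 0.3]
opening: 0.0181
grip_force: 50.0
```

```bash
python3 - <<'E'
from h import *
np.set_printoptions(suppress=True,precision=4)
s=observe();print(s["opening"],s["grip_force"],s["tool_pos"],s["tool_rot"])
# scoop after grasp: bin-scoop offset in tool: grip at (0,0,.047)
acc=[]
p=read_camera("top")
for q in("scoop","scoop_grip"):print(q,[d["point"] for d in mark_of(p,q)[:2]])
b=np.array([.574,-.068,0]);By=-6.4
# nominal scoop pose in tool (pitch 0): origin from tcp = Rt*(103,0,47+70)
def tcp(o,yaw,pitch):
    Rs=R.from_euler("xyz",[0,pitch,yaw],degrees=True)
    return o-Rs.apply([-.103,0,.070])*-1+Rs.apply([0,0,.047]),Rd(yaw,pitch)
E
```

```text
0.018050757884973283 49.9706894159317 [ 0.4472 -0.3538  0.1206] [3.1414 0.     0.267 ]
scoop [[0.5481, -0.3247, 0.0036]]
scoop_grip [[0.4436, -0.3563, 0.0742], [0.3677, -0.1964, -0.0033]]
```

```bash
cat >> h.py <<'E'
def tcp_for(pt_local,pt_world,yaw,pitch):
    "tool pose that puts the scoop's local point at the world point (m)"
    Rs=R.from_euler("xyz",[0,pitch,yaw],degrees=True)
    return np.array(pt_world)+Rs.apply(np.array([-.103,0,.117])-np.array(pt_local)),Rd(yaw,pitch)
BIN=np.array([.574,-.068,0]);BY=-6.4
def inbin(x,y,z): return BIN+R.from_euler("z",BY,degrees=True).apply([x,y,z])
def floor(x): return .024-x*.024/.22
LIP=[.046,0,0]
E
python3 - <<'E'
from h import *
np.set_printoptions(suppress=True)
print(step(*tcp_for(LIP,inbin(.046,0,.12),BY,8)),step(*tcp_for(LIP,inbin(.046,0,floor(.046)+.004),BY,8)))
E
```

```text
[ 118.5 -273.7 -136.     1.5   -7.9   21.7] [ 118.5 -273.8  -39.     1.5   -7.9   21.7]
```

Emit:
arm_command:
  series:
    - {"x": 0,"y": 0,"z": -15,"rx": 0,"ry": 0,"rz": 0}
    - {"x": 0,"y": 0,"z": -45,"rx": 0,"ry": 0,"rz": 0}
    - {"x": 0,"y": 0,"z": -90,"rx": 0,"ry": 0,"rz": 0}
    - {"x": 10,"y": -20,"z": -130,"rx": 0,"ry": 0,"rz": 1}
    - {"x": 25,"y": -60,"z": -136,"rx": 0.3,"ry": -1,"rz": 4}
    - {"x": 45,"y": -105,"z": -136,"rx": 0.5,"ry": -3,"rz": 8}
    - {"x": 65,"y": -150,"z": -136,"rx": 0.8,"ry": -4,"rz": 12}
    - {"x": 85,"y": -195,"z": -136,"rx": 1,"ry": -6,"rz": 16}
    - {"x": 102,"y": -235,"z": -136,"rx": 1.2,"ry": -7,"rz": 19}
    - {"x": 113,"y": -260,"z": -136,"rx": 1.4,"ry": -7.5,"rz": 21}
    - {"x": 118.5,"y": -273.7,"z": -136,"rx": 1.5,"ry": -7.9,"rz": 21.7}
    - {"x": 118.5,"y": -273.7,"z": -136,"rx": 1.5,"ry": -7.9,"rz": 21.7}
    - {"x": 118.5,"y": -273.7,"z": -136,"rx": 1.5,"ry": -7.9,"rz": 21.7}
  hand: 0
  squeeze: 50

```text
time: 7.75
tool_pos: [0.4892, -0.0587, 0.2564]
tool_rot: [3.141, 0.14, -0.111]
contact_force: [-0.3, -0.0, -1.4]
opening: 0.0178
grip_force: 50.0
```

```bash
python3 - <<'E'
from h import *
np.set_printoptions(suppress=True,precision=4)
print(step(*tcp_for(LIP,inbin(.046,0,.12),BY,8)),step(*tcp_for(LIP,inbin(.046,0,floor(.046)+.004),BY,8)))
ps=[]
for c in("top","side"):
    p=read_camera(c)
    ps.append(p["pixels"][90:290,180:380])
    P0,R0=pose()
    Rs=R0*R.from_euler("x",np.pi)
    pts=[[.046,.045,0],[.046,-.045,0],[-.046,0,.04],[-.14,0,.096]]
    for q in proj(p,[P0+Rs.apply(np.array(a)-[-.103,0,.117]) for a in pts]): cv2.circle(ps[-1],tuple(int(round(v)) for v in q-[180,90]),1,(255,0,255),-1)
    print(c,[d["point"] for d in mark_of(p,"scoop")[:2]],"expect",P0+Rs.apply([.103,0,-.117]))
cv2.imwrite("pics/b1.png",cv2.resize(np.hstack(ps),None,fx=2,fy=2,interpolation=cv2.INTER_CUBIC))
E
```

```text
[ 0.  -0.2 -0.2  0.   0.   0. ] [13.5 -0.3 95.9  0.   0.   0. ]
top [[0.2034, -0.3186, 0.0023]] expect [ 0.5743 -0.0689  0.1263]
side [[0.2057, -0.3148, 0.0005], [0.5734, -0.0687, 0.1277]] expect [ 0.5743 -0.0693  0.1263]
```

View pics/b1.png

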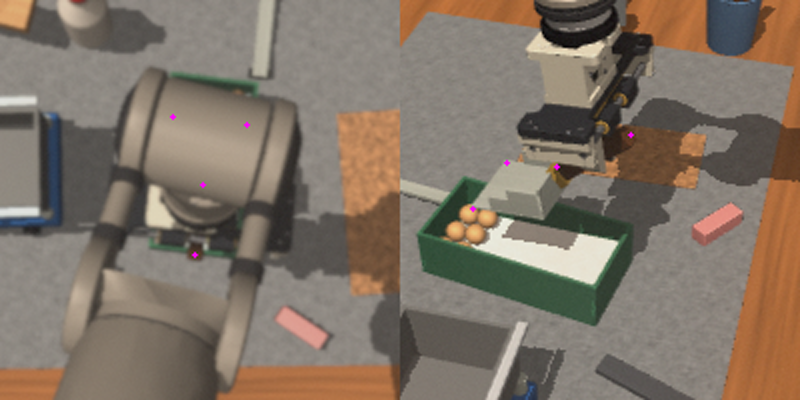

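The side view shows the scoop held over the bin. Its lip is at about (473,208), where the model predicts it, and the balls are at about (470,225). I'll descend to the floor.

Emit:
arm_command:
  series:
    - {"x": 5,"y": 0,"z": 30,"rx": 0,"ry": 0,"rz": 0}
    - {"x": 9,"y": 0,"z": 60,"rx": 0,"ry": 0,"rz": 0}
    - {"x": 12,"y": 0,"z": 82,"rx": 0,"ry": 0,"rz": 0}
    - {"x": 13,"y": 0,"z": 92,"rx": 0,"ry": 0,"rz": 0}
    - {"x": 13.5,"y": 0,"z": 96,"rx": 0,"ry": 0,"rz": 0}
    - {"x": 13.5,"y": 0,"z": 97,"rx": 0,"ry": 0,"rz": 0}
    - {"x": 13.5,"y": 0,"z": 97,"rx": 0,"ry": 0,"rz": 0}
  hand: 0
  squeeze: 60

```text
time: 8.65
tool_pos: [0.4897, -0.0588, 0.1595]
tool_rot: [3.141, 0.138, -0.113]
contact_force: [-0.4, 0.2, -1.8]
opening: 0.0173
grip_force: 60.0
```

Emit:
arm_command:
  series:
    - {"x": 0.1,"y": 0,"z": 1,"rx": 0,"ry": 0,"rz": 0}
    - {"x": 0.2,"y": 0,"z": 2,"rx": 0,"ry": 0,"rz": 0}
    - {"x": 0.3,"y": 0,"z": 2.5,"rx": 0,"ry": 0,"rz": 0}
    - {"x": 0.3,"y": 0,"z": 2.5,"rx": 0,"ry": 0,"rz": 0}
  hand: 0
  squeeze: 60

```text
time: 9.05
tool_pos: [0.4891, -0.0585, 0.1562]
tool_rot: [3.141, 0.139, -0.112]
contact_force: [0.1, 1.0, -2.9]
opening: 0.0174
grip_force: 60.0
```

Emit:
arm_command:
  series:
    - {"x": 0.1,"y": 0,"z": 1,"rx": 0,"ry": 0,"rz": 0}
    - {"x": 0.1,"y": 0,"z": 1,"rx": 0,"ry": 0,"rz": 0}
  hand: 0
  squeeze: 60

```text
time: 9.25
tool_pos: [0.4892, -0.0585, 0.1552]
tool_rot: [3.141, 0.139, -0.112]
contact_force: [-0.5, -0.1, -1.2]
opening: 0.0177
grip_force: 60.0
```

Emit:
arm_command:
  series:
    - {"x": 0.1,"y": 0,"z": 1,"rx": 0,"ry": 0,"rz": 0}
    - {"x": 0.1,"y": 0,"z": 1,"rx": 0,"ry": 0,"rz": 0}
  hand: 0
  squeeze: 60

```text
time: 9.45
tool_pos: [0.4894, -0.0586, 0.1544]
tool_rot: [3.141, 0.138, -0.113]
contact_force: [0.9, 0.1, 1.9]
opening: 0.0175
grip_force: 60.0
```

```bash
python3 - <<'E'
from h import *
np.set_printoptions(suppress=True,precision=4)
P0,R0=pose();Rs=R0*R.from_euler("x",np.pi)
l=P0+Rs.apply([.149,0,-.117]);print("lip",R.from_euler("z",-BY,degrees=True).apply(l-BIN),floor(.046))
for x in(.06,.08,.1,.108): print(x,step(*tcp_for(LIP,inbin(x,0,l[2]+floor(x)-floor(.046)),BY,8)))
E
```

```text
lip [ 0.0463 -0.0003  0.018 ] 0.018981818181818183
0.06 [13.9 -0.1 -0.6  0.  -0.1 -0. ]
0.08 [34.  -0.1 -1.2  0.  -0.1 -0. ]
0.1 [54.1 -0.1 -1.8  0.  -0.1 -0. ]
0.108 [62.2 -0.2 -2.   0.  -0.1 -0. ]
```

Emit:
arm_command:
  series:
    - {"x": 5,"y": 0,"z": 0,"rx": 0,"ry": 0,"rz": 0}
    - {"x": 12,"y": 0,"z": -0.3,"rx": 0,"ry": 0,"rz": 0}
    - {"x": 19,"y": 0,"z": -0.5,"rx": 0,"ry": 0,"rz": 0}
    - {"x": 26,"y": 0,"z": -0.7,"rx": 0,"ry": 0,"rz": 0}
    - {"x": 33,"y": 0,"z": -0.9,"rx": 0,"ry": 0,"rz": 0}
    - {"x": 39,"y": 0,"z": -1.1,"rx": 0,"ry": 0,"rz": 0}
    - {"x": 45,"y": 0,"z": -1.3,"rx": 0,"ry": 0,"rz": 0}
    - {"x": 50,"y": 0,"z": -1.5,"rx": 0,"ry": 0,"rz": 0}
    - {"x": 54,"y": 0,"z": -1.6,"rx": 0,"ry": 0,"rz": 0}
    - {"x": 57,"y": 0,"z": -1.7,"rx": 0,"ry": 0,"rz": 0}
    - {"x": 58,"y": 0,"z": -1.7,"rx": 0,"ry": 0,"rz": 0}
  hand: 0
  squeeze: 60

```text
time: 10.55
tool_pos: [0.5466, -0.065, 0.1477]
tool_rot: [3.141, 0.139, -0.112]
contact_force: [-1.8, -0.0, 4.8]
opening: 0.0177
grip_force: 60.0
```

```bash
python3 - <<'E'
from h import *
np.set_printoptions(suppress=True,precision=4)
P0,R0=pose();Rs=R0*R.from_euler("x",np.pi)
l=P0+Rs.apply([.149,0,-.117]);print("lip",R.from_euler("z",-BY,degrees=True).apply(l-BIN),floor(.104),observe()["contact_force"])
p=read_camera("side");q=p["pixels"][150:270,160:320]
cv2.imwrite("pics/s1.png",cv2.resize(q,None,fx=4,fy=4,interpolation=cv2.INTER_CUBIC))
E
```

```text
lip [ 0.1038 -0.0003  0.0112] 0.012654545454545455 [-1.84   -0.0388  4.7815]
```

View pics/s1.png

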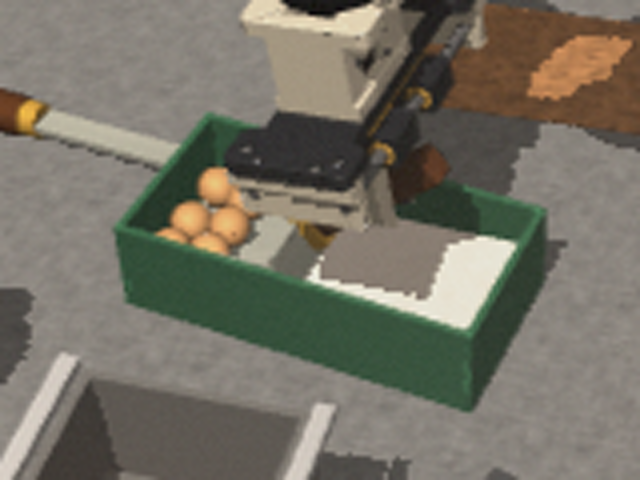

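```bash
python3 - <<'E'
from h import *
np.set_printoptions(suppress=True,precision=4)
P0,R0=pose();Rs=R0*R.from_euler("x",np.pi)
B=R.from_euler("z",-BY,degrees=True)
r=B.apply(P0+Rs.apply(np.array([-.046,0,0])-[-.103,0,.117])-BIN);print("rear",r,floor(r[0]))
x,y,z=r
for dx,dz,pit in((.002,0,8),(.003,.001,5),(.004,.001,2),(.004,.002,-2),(.004,.002,-5),(.004,.003,-8),(.003,.010,-11),(.002,.018,-14),(.001,.026,-17),(0,.035,-19),(0,.045,-20),(-.005,.08,-20),(-.01,.12,-20)):
    print(pit,step(*tcp_for([-.046,0,0],inbin(x+dx,0,z+dz),BY,pit)))
E
```

```text
rear [ 0.0127 -0.0002  0.024 ] 0.022611566821748804
8 [ 2.  -0.1 -0.3  0.  -0.  -0. ]
5 [-3.2 -0.1  1.7  0.   3.  -0. ]
2 [-8.  -0.1  5.   0.   6.  -0. ]
-2 [-15.7  -0.1   9.1   0.   10.   -0. ]
-5 [-21.1  -0.1  13.2   0.   13.   -0. ]
-8 [-26.4  -0.1  16.7   0.   16.   -0. ]
-11 [-33.4  -0.1  14.6   0.   19.   -0. ]
-14 [-40.1  -0.1  11.7   0.   22.   -0. ]
-17 [-46.7  -0.1   9.1   0.   25.   -0. ]
-19 [-51.7  -0.1   3.9   0.   27.   -0. ]
-20 [-54.5  -0.1  -4.2   0.   28.   -0. ]
-20 [-64.3  -0.  -38.1   0.   28.   -0. ]
-20 [-74.8  -0.  -77.1   0.   28.   -0. ]
```

Emit:
arm_command:
  series:
    - {"x": 2,"y": 0,"z": 0,"rx": 0,"ry": 0,"rz": 0}
    - {"x": -0.5,"y": 0,"z": 0.7,"rx": 0,"ry": 1.5,"rz": 0}
    - {"x": -3.2,"y": 0,"z": 1.7,"rx": 0,"ry": 3,"rz": 0}
    - {"x": -8,"y": 0,"z": 5,"rx": 0,"ry": 6,"rz": 0}
    - {"x": -13.1,"y": 0,"z": 7.7,"rx": 0,"ry": 8.5,"rz": 0}
    - {"x": -18,"y": 0,"z": 10.8,"rx": 0,"ry": 11.3,"rz": 0}
    - {"x": -22.5,"y": 0,"z": 14,"rx": 0,"ry": 13.8,"rz": 0}
    - {"x": -26.4,"y": 0,"z": 16.5,"rx": 0,"ry": 16,"rz": 0}
    - {"x": -33.4,"y": 0,"z": 14.6,"rx": 0,"ry": 19,"rz": 0}
    - {"x": -40.1,"y": 0,"z": 11.7,"rx": 0,"ry": 22,"rz": 0}
    - {"x": -46.7,"y": 0,"z": 9,"rx": 0,"ry": 25,"rz": 0}
    - {"x": -46.7,"y": 0,"z": 9,"rx": 0,"ry": 25,"rz": 0}
    - {"x": -46.7,"y": 0,"z": 9,"rx": 0,"ry": 25,"rz": 0}
  hand: 0
  squeeze: 60

```text
time: 11.9
tool_pos: [0.4987, -0.0596, 0.1448]
tool_rot: [3.142, -0.294, -0.112]
contact_force: [0.4, -0.2, -1.8]
opening: 0.0175
grip_force: 60.0
```

```bash
python3 - <<'E'
from h import *
p=read_camera("side");q=p["pixels"][150:270,160:320]
cv2.imwrite("pics/s2.png",cv2.resize(q,None,fx=4,fy=4,interpolation=cv2.INTER_CUBIC))
E
```

```text
(no output)
```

View pics/s2.png

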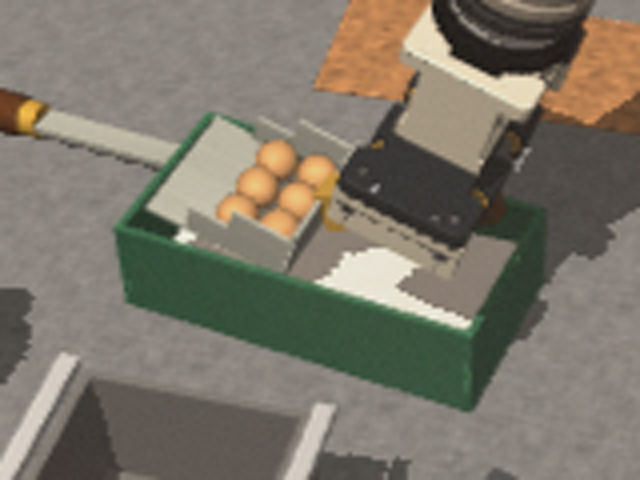

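All six balls rest against the scoop's back wall, at crop pixels of about (225–315, 155–220), and none are left on the bin floor. I'll carry them to the tub.

```bash
cat >> h.py <<'E'
POL=np.array([.572,.1916,0]);PY=2.
def inpol(x,y,z): return POL+R.from_euler("z",PY,degrees=True).apply([x,y,z])
E
python3 - <<'E'
from h import *
np.set_printoptions(suppress=True,precision=4)
P0,R0=pose();Rs=R0*R.from_euler("x",np.pi)
l=P0+Rs.apply([.149,0,-.117]);print(l)
print("up",step(*tcp_for(LIP,[l[0],l[1],.225],BY,-17)))
A=tcp_for(LIP,inpol(-.01,0,.225),PY,-17)
print("over",step(*A),A[0])
for pit,z in((-10,.18),(-5,.155),(0,.145),(5,.138),(10,.132),(15,.127),(20,.121),(25,.115),(30,.108),(35,.101),(40,.095),(45,.095),(50,.095),(55,.1)):
    T=tcp_for(LIP,inpol(-.01,0,z),PY,pit);print(pit,step(*T,base=A),T[0])
E
```

```text
[ 0.6748 -0.0795  0.0764]
up [  43.     0.2 -142.     0.     0.1   -0. ]
over [ -91.4 -230.5 -182.9    2.5    0.1   -8.1] [0.3854 0.1851 0.2933]
-10 [ 2.2 -0.  25.7  0.  -7.  -0. ] [0.3951 0.1854 0.2693]
-5 [  7.1  -0.   38.5   0.  -12.   -0. ] [0.4035 0.1857 0.2586]
0 [ 17.3  -0.   38.1   0.  -17.   -0. ] [0.4131 0.1861 0.262 ]
5 [ 29.2   0.   35.9  -0.  -22.   -0. ] [0.4239 0.1864 0.2675]
10 [ 42.2   0.   34.    0.  -27.   -0. ] [0.4357 0.1868 0.2731]
15 [ 56.   -0.   32.5  -0.  -32.   -0. ] [0.4484 0.1873 0.2786]
20 [ 70.   -0.   33.3  -0.  -37.   -0. ] [0.4621 0.1878 0.2819]
25 [ 84.4  -0.   35.5  -0.  -42.   -0. ] [0.4765 0.1883 0.284 ]
30 [ 98.7  -0.   40.1   0.  -47.   -0. ] [0.4915 0.1888 0.2838]
35 [113.2  -0.   46.1  -0.  -52.   -0. ] [0.5071 0.1893 0.2823]
40 [128.   -0.   52.6   0.  -57.   -0. ] [0.5231 0.1899 0.2804]
45 [144.3   0.   54.8   0.  -62.   -0. ] [0.5394 0.1905 0.2831]
50 [160.5  -0.   58.4   0.  -67.   -0. ] [0.5559 0.191  0.2843]
55 [177.7  -0.   58.7   0.  -72.   -0. ] [0.5724 0.1916 0.2892]
```

Emit:
arm_command:
  series:
    - {"x": 2,"y": 0,"z": -6,"rx": 0,"ry": 0,"rz": 0}
    - {"x": 6,"y": 0,"z": -20,"rx": 0,"ry": 0,"rz": 0}
    - {"x": 12,"y": 0,"z": -40,"rx": 0,"ry": 0,"rz": 0}
    - {"x": 19,"y": 0,"z": -63,"rx": 0,"ry": 0,"rz": 0}
    - {"x": 26,"y": 0,"z": -86,"rx": 0,"ry": 0,"rz": 0}
    - {"x": 33,"y": 0,"z": -109,"rx": 0,"ry": 0,"rz": 0}
    - {"x": 38,"y": 0,"z": -127,"rx": 0,"ry": 0,"rz": 0}
    - {"x": 41,"y": 0,"z": -137,"rx": 0,"ry": 0,"rz": 0}
    - {"x": 43,"y": 0,"z": -142,"rx": 0,"ry": 0,"rz": 0}
  hand: 0
  squeeze: 60

```text
time: 12.85
tool_pos: [0.4991, -0.0596, 0.2947]
tool_rot: [3.141, -0.298, -0.112]
contact_force: [-0.1, -0.7, -1.9]
opening: 0.0179
grip_force: 60.0
```

Emit:
arm_command:
  series:
    - {"x": -2,"y": -3,"z": -0.5,"rx": 0,"ry": 0,"rz": -0.1}
    - {"x": -6,"y": -10,"z": -2,"rx": 0.1,"ry": 0,"rz": -0.4}
    - {"x": -12,"y": -20,"z": -4,"rx": 0.2,"ry": 0,"rz": -0.7}
    - {"x": -20,"y": -34,"z": -6,"rx": 0.4,"ry": 0,"rz": -1.2}
    - {"x": -29,"y": -50,"z": -9,"rx": 0.5,"ry": 0,"rz": -1.8}
    - {"x": -39,"y": -67,"z": -12,"rx": 0.7,"ry": 0,"rz": -2.4}
    - {"x": -50,"y": -85,"z": -15,"rx": 0.9,"ry": 0,"rz": -3}
    - {"x": -60,"y": -103,"z": -18,"rx": 1.1,"ry": 0,"rz": -3.6}
    - {"x": -71,"y": -121,"z": -22,"rx": 1.3,"ry": 0,"rz": -4.2}
    - {"x": -81,"y": -139,"z": -25,"rx": 1.5,"ry": 0,"rz": -4.9}
    - {"x": -92,"y": -157,"z": -28,"rx": 1.7,"ry": 0,"rz": -5.5}
    - {"x": -102,"y": -175,"z": -31,"rx": 1.9,"ry": 0,"rz": -6.1}
    - {"x": -112,"y": -192,"z": -34,"rx": 2.1,"ry": 0,"rz": -6.7}
    - {"x": -120,"y": -207,"z": -37,"rx": 2.3,"ry": 0,"rz": -7.3}
    - {"x": -127,"y": -218,"z": -39,"rx": 2.4,"ry": 0,"rz": -7.7}
    - {"x": -132,"y": -226,"z": -40,"rx": 2.5,"ry": 0,"rz": -7.9}
    - {"x": -134,"y": -230,"z": -41,"rx": 2.5,"ry": 0,"rz": -8.1}
    - {"x": -134.4,"y": -230.7,"z": -41,"rx": 2.5,"ry": 0,"rz": -8.1}
    - {"x": -134.4,"y": -230.7,"z": -41,"rx": 2.5,"ry": 0,"rz": -8.1}
  hand: 0
  squeeze: 60

```text
time: 14.75
tool_pos: [0.385, 0.1854, 0.2935]
tool_rot: [3.142, -0.297, 0.036]
contact_force: [0.2, 0.7, -2.3]
opening: 0.0175
grip_force: 60.0
```

```bash
python3 - <<'E'
from h import *
np.set_printoptions(suppress=True,precision=4)
A=tcp_for(LIP,inpol(-.01,0,.225),PY,-17);print(step(*A))
ps=[]
for c,(u,v) in dict(top=(80,60),side=(100,170)).items():
    p=read_camera(c)
    for L in([.046,.045,0],[.046,-.045,0],[-.046,.045,.034],[-.046,-.045,.034]):
        P0,R0=pose();Rs=R0*R.from_euler("x",np.pi);q=proj(p,P0+Rs.apply(np.array(L)-[-.103,0,.117]))[0]
        cv2.circle(p["pixels"],tuple(int(round(a)) for a in q),1,(255,0,255),-1)
    # polisher tub rim corners check
    for q in proj(p,[inpol(a,b,.13) for a in(-.055,.055) for b in(-.055,.055)]+[inpol(a,b,.138) for a in(-.067,.067) for b in(-.06,.27)]): cv2.circle(p["pixels"],tuple(int(round(a)) for a in q),1,(0,255,0),-1)
    ps.append(p["pixels"][v:v+200,u:u+200])
cv2.imwrite("pics/t1.png",cv2.resize(np.hstack(ps),None,fx=2,fy=2,interpolation=cv2.INTER_CUBIC))
E
```

```text
[ 0.4  0.3  0.2 -0.  -0.   0. ]
```

View pics/t1.png

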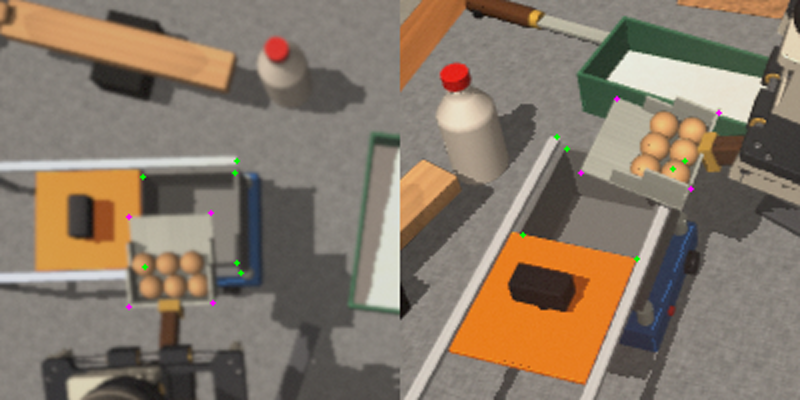

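Both views show all six balls held and the lip over the tub. The model marks match the tub rim at about (143–237, 172–265) in the top half. I'll tip now.

Emit:
arm_command:
  series:
    - {"x": 1,"y": 0,"z": 12,"rx": 0,"ry": -3,"rz": 0}
    - {"x": 2.2,"y": 0,"z": 25.7,"rx": 0,"ry": -7,"rz": 0}
    - {"x": 7.1,"y": 0,"z": 38.5,"rx": 0,"ry": -12,"rz": 0}
    - {"x": 17.3,"y": 0,"z": 38.1,"rx": 0,"ry": -17,"rz": 0}
    - {"x": 29.2,"y": 0,"z": 35.9,"rx": 0,"ry": -22,"rz": 0}
    - {"x": 42.2,"y": 0,"z": 34,"rx": 0,"ry": -27,"rz": 0}
    - {"x": 56,"y": 0,"z": 32.5,"rx": 0,"ry": -32,"rz": 0}
    - {"x": 70,"y": 0,"z": 33.3,"rx": 0,"ry": -37,"rz": 0}
    - {"x": 84.4,"y": 0,"z": 35.5,"rx": 0,"ry": -42,"rz": 0}
    - {"x": 98.7,"y": 0,"z": 40.1,"rx": 0,"ry": -47,"rz": 0}
    - {"x": 113.2,"y": 0,"z": 46.1,"rx": 0,"ry": -52,"rz": 0}
    - {"x": 128,"y": 0,"z": 51,"rx": 0,"ry": -57,"rz": 0}
    - {"x": 128,"y": 0,"z": 51,"rx": 0,"ry": -57,"rz": 0}
    - {"x": 128,"y": 0,"z": 51,"rx": 0,"ry": -57,"rz": 0}
    - {"x": 128,"y": 0,"z": 51,"rx": 0,"ry": -57,"rz": 0}
    - {"x": 128,"y": 0,"z": 51,"rx": 0,"ry": -57,"rz": 0}
  hand: 0
  squeeze: 60

```text
time: 16.45
tool_pos: [0.5216, 0.1904, 0.2834]
tool_rot: [-3.141, 0.695, 0.036]
contact_force: [-0.7, -0.4, -1.6]
opening: 0.0173
grip_force: 60.0
```

```bash
python3 - <<'E'
from h import *
np.set_printoptions(suppress=True,precision=4)
A=tcp_for(LIP,inpol(-.01,0,.225),PY,-17)
T=tcp_for(LIP,inpol(-.01,0,.097),PY,40);print(step(*T),pose())
for z in(.13,.2,.26): print(step(*tcp_for(LIP,inpol(-.02,0,z),PY,40)))
ps=[]
for c,(u,v) in dict(top=(80,60),side=(100,170)).items():
    p=read_camera(c); ps.append(p["pixels"][v:v+200,u:u+200])
cv2.imwrite("pics/t2.png",cv2.resize(np.hstack(ps),None,fx=2,fy=2,interpolation=cv2.INTER_CUBIC))
E
```

```text
[ 1.8  0.6 -0.2  0.  -0.2  0.1] (array([0.5216, 0.1904, 0.2834]), Rotation.from_matrix(array([[ 0.7673,  0.0359, -0.6403],
                            [ 0.0277, -0.9994, -0.0229],
                            [-0.6407, -0.0002, -0.7678]])))
[-27.    0.5 -19.1   0.   -0.2   0.1]
[-71.9   0.5 -72.9   0.   -0.2   0.1]
[-110.3    0.5 -118.9    0.    -0.2    0.1]
```

View pics/t2.png

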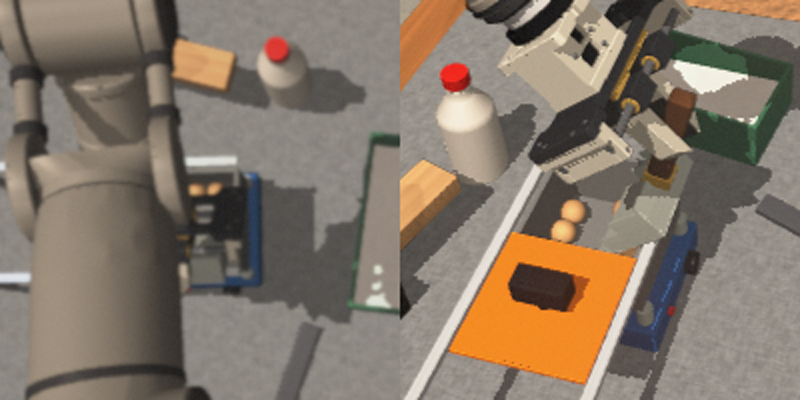

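Emit:
arm_command:
  series:
    - {"x": -13,"y": 0,"z": -9,"rx": 0,"ry": 0,"rz": 0}
    - {"x": -27,"y": 0,"z": -19,"rx": 0,"ry": 0,"rz": 0}
    - {"x": -48,"y": 0,"z": -45,"rx": 0,"ry": 0,"rz": 0}
    - {"x": -72,"y": 0,"z": -73,"rx": 0,"ry": 0,"rz": 0}
    - {"x": -95,"y": 0,"z": -100,"rx": 0,"ry": 0,"rz": 0}
    - {"x": -110,"y": 0,"z": -119,"rx": 0,"ry": 0,"rz": 0}
    - {"x": -110,"y": 0,"z": -119,"rx": 0,"ry": 0,"rz": 0}
  hand: 0
  squeeze: 60

```text
time: 17.25
tool_pos: [0.5136, 0.19, 0.4492]
tool_rot: [-3.14, 0.689, 0.037]
contact_force: [0.1, -0.5, -1.6]
opening: 0.0178
grip_force: 60.0
```

```bash
python3 - <<'E'
from h import *
np.set_printoptions(suppress=True,precision=4)
print(step(*tcp_for([0,0,0],[.50,.12,.22],3,0)))
B=tcp_for([0,0,0],[.531,-.32,.1],4,0);print(step(*B),B[0])
p=read_camera("side")
print([(d["point"],round(d["confidence"],2)) for d in mark_of(p,"ball0_center")])
ps=[p["pixels"][170:370,100:300]]
p=read_camera("top");print([(d["point"],round(d["confidence"],2)) for d in mark_of(p,"ball0_center")])
ps.append(p["pixels"][60:260,80:280])
cv2.imwrite("pics/t3.png",cv2.resize(np.hstack(ps),None,fx=2,fy=2,interpolation=cv2.INTER_CUBIC))
E
```

```text
[-20.7  71.3 162.3  -0.4  39.5  -0.9]
[ 66.9 514.1 244.8  -0.7  39.5  -1.8] [ 0.4283 -0.3272  0.217 ]
[([0.6175, 0.1719, 0.0715], 0.59)]
[([0.6187, 0.1698, 0.0714], 0.63)]
```

View pics/t3.png

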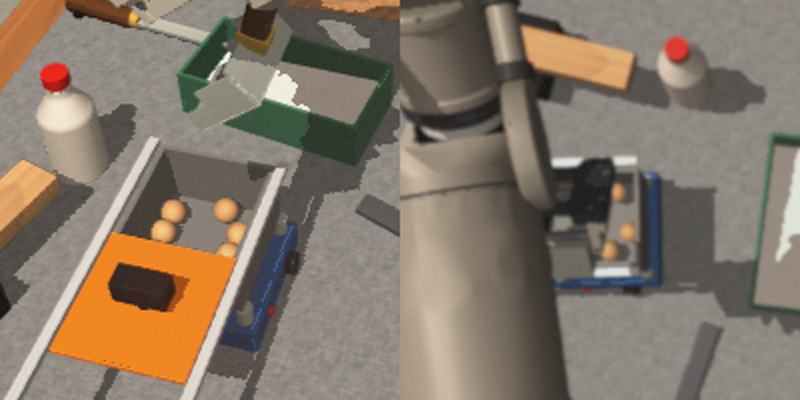

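Five balls are visible in the tub at crop pixels of about (165–235, 210–250). The sixth is hidden by the near wall. Now I'll bring the scoop back above the pad.

Emit:
arm_command:
  series:
    - {"x": 4,"y": 30,"z": 14,"rx": 0,"ry": 5,"rz": -0.2}
    - {"x": 9,"y": 70,"z": 33,"rx": -0.1,"ry": 11,"rz": -0.4}
    - {"x": 15,"y": 115,"z": 55,"rx": -0.2,"ry": 17,"rz": -0.7}
    - {"x": 21,"y": 160,"z": 76,"rx": -0.3,"ry": 23,"rz": -1}
    - {"x": 27,"y": 205,"z": 97,"rx": -0.4,"ry": 29,"rz": -1.3}
    - {"x": 33,"y": 250,"z": 119,"rx": -0.5,"ry": 34,"rz": -1.5}
    - {"x": 38,"y": 295,"z": 140,"rx": -0.6,"ry": 38,"rz": -1.7}
    - {"x": 44,"y": 340,"z": 162,"rx": -0.7,"ry": 39.5,"rz": -1.8}
    - {"x": 50,"y": 385,"z": 183,"rx": -0.7,"ry": 39.5,"rz": -1.8}
    - {"x": 56,"y": 430,"z": 205,"rx": -0.7,"ry": 39.5,"rz": -1.8}
    - {"x": 61,"y": 470,"z": 224,"rx": -0.7,"ry": 39.5,"rz": -1.8}
    - {"x": 65,"y": 500,"z": 238,"rx": -0.7,"ry": 39.5,"rz": -1.8}
    - {"x": 66.9,"y": 514,"z": 244.8,"rx": -0.7,"ry": 39.5,"rz": -1.8}
    - {"x": 66.9,"y": 514,"z": 244.8,"rx": -0.7,"ry": 39.5,"rz": -1.8}
    - {"x": 66.9,"y": 514,"z": 244.8,"rx": -0.7,"ry": 39.5,"rz": -1.8}
  hand: 0
  squeeze: 60

```text
time: 18.95
tool_pos: [0.4266, -0.3263, 0.2132]
tool_rot: [-3.141, 0.009, 0.069]
contact_force: [0.7, 0.1, -1.1]
opening: 0.0176
grip_force: 60.0
```

```bash
python3 - <<'E'
from h import *
np.set_printoptions(suppress=True,precision=4)
for z in(.01,.0045):print(step(*tcp_for([0,0,0],[.531,-.32,z],4,0)))
p=read_camera("side");print([d["point"] for d in mark_of(p,"scoop")[:3]])
E
```

```text
[ 2.4  1.1 86.2 -0.1  0.5 -0.1]
[ 2.4  1.1 91.7 -0.1  0.5 -0.1]
[[0.5265, -0.317, 0.0968], [0.2016, -0.3131, 0.0036]]
```

Emit:
arm_command:
  series:
    - {"x": 1,"y": 0.5,"z": 25,"rx": 0,"ry": 0.5,"rz": 0}
    - {"x": 2,"y": 1,"z": 55,"rx": 0,"ry": 0.5,"rz": 0}
    - {"x": 2.4,"y": 1,"z": 75,"rx": 0,"ry": 0.5,"rz": 0}
    - {"x": 2.4,"y": 1,"z": 84,"rx": 0,"ry": 0.5,"rz": 0}
    - {"x": 2.4,"y": 1,"z": 88,"rx": 0,"ry": 0.5,"rz": 0}
    - {"x": 2.4,"y": 1,"z": 90,"rx": 0,"ry": 0.5,"rz": 0}
    - {"x": 2.4,"y": 1,"z": 91,"rx": 0,"ry": 0.5,"rz": 0}
    - {"x": 2.4,"y": 1,"z": 91,"rx": 0,"ry": 0.5,"rz": 0}
  hand: 0
  squeeze: 60

```text
time: 19.85
tool_pos: [0.4287, -0.3286, 0.1232]
tool_rot: [3.14, -0.001, 0.069]
contact_force: [0.4, -0.6, -0.9]
opening: 0.0174
grip_force: 60.0
```

Emit:
arm_command:
  series:
    - {"x": 0,"y": 0,"z": 0.7,"rx": 0,"ry": 0,"rz": 0}
    - {"x": 0,"y": 0,"z": 0.7,"rx": 0,"ry": 0,"rz": 0}
  hand: 0
  squeeze: 60

```text
time: 20.05
tool_pos: [0.4285, -0.3285, 0.1221]
tool_rot: [3.141, -0.001, 0.069]
contact_force: [-0.4, 0.1, -0.8]
opening: 0.0169
grip_force: 60.0
```

Emit:
arm_command:
  series:
    - {"x": 0,"y": 0,"z": 0.7,"rx": 0,"ry": 0,"rz": 0}
    - {"x": 0,"y": 0,"z": 1.2,"rx": 0,"ry": 0,"rz": 0}
    - {"x": 0,"y": 0,"z": 1.2,"rx": 0,"ry": 0,"rz": 0}
  hand: 0
  squeeze: 60

```text
time: 20.35
tool_pos: [0.4284, -0.3284, 0.1206]
tool_rot: [3.141, -0.0, 0.068]
contact_force: [1.0, 0.1, -0.3]
opening: 0.0176
grip_force: 60.0
```

Emit:
arm_command:
  series:
    - {"x": 0,"y": 0,"z": 0.4,"rx": 0,"ry": 0,"rz": 0}
    - {"x": 0,"y": 0,"z": 0.4,"rx": 0,"ry": 0,"rz": 0}
  hand: 0
  squeeze: 60

```text
time: 20.55
tool_pos: [0.4284, -0.3284, 0.1205]
tool_rot: [3.141, -0.0, 0.069]
contact_force: [-3.3, 1.1, 3.6]
opening: 0.0179
grip_force: 60.0
```

Contact. Releasing.

Emit:
arm_command:
  series:
    - {"x": 0,"y": 0,"z": 0,"rx": 0,"ry": 0,"rz": 0}
    - {"x": 0,"y": 0,"z": 0,"rx": 0,"ry": 0,"rz": 0}
    - {"x": 0,"y": 0,"z": 0,"rx": 0,"ry": 0,"rz": 0}
    - {"x": 0,"y": 0,"z": 0,"rx": 0,"ry": 0,"rz": 0}
    - {"x": 0,"y": 0,"z": 0,"rx": 0,"ry": 0,"rz": 0}
    - {"x": 0,"y": 0,"z": 0,"rx": 0,"ry": 0,"rz": 0}
    - {"x": 0,"y": 0,"z": -20,"rx": 0,"ry": 0,"rz": 0}
    - {"x": 0,"y": 0,"z": -60,"rx": 0,"ry": 0,"rz": 0}
    - {"x": 0,"y": 0,"z": -110,"rx": 0,"ry": 0,"rz": 0}
    - {"x": 0,"y": 0,"z": -150,"rx": 0,"ry": 0,"rz": 0}
    - {"x": 0,"y": 0,"z": -150,"rx": 0,"ry": 0,"rz": 0}
  hand: 80
  squeeze: 60

```text
time: 21.65
tool_pos: [0.43, -0.3298, 0.2763]
tool_rot: [3.132, -0.008, 0.069]
contact_force: [0.0, -0.4, 0.2]
opening: 0.0797
grip_force: 0.0
```

```bash
python3 - <<'E'
from h import *
np.set_printoptions(suppress=True,precision=4)
K=[];
for c in("top","side"):
    p=read_camera(c)
    for q in("scoop","cover_knob","scoop_grip"):
        r=[d["point"] for d in mark_of(p,q)[:2]];print(c,q,r)
        if q=="cover_knob" and r:K.append(r[0])
print(pose())
print(step([.567,.31,.31],Rd(2)))
E
```

```text
top scoop [[0.5295, -0.3189, 0.0065], [0.6157, 0.1687, 0.0706]]
top cover_knob [[0.5682, 0.313, 0.1554]]
top scoop_grip []
side scoop [[0.2057, -0.3119, 0.0016], [0.5295, -0.3221, 0.0056]]
side cover_knob [[0.5696, 0.3119, 0.1593]]
side scoop_grip [[0.4318, -0.3256, 0.0748]]
(array([ 0.4281, -0.328 ,  0.2689]), Rotation.from_matrix(array([[ 0.9977,  0.0685, -0.0015],
                            [ 0.0685, -0.9977,  0.0012],
                            [-0.0014, -0.0013, -1.    ]])))
[ 182.2 -627.1  -40.5   -0.1    0.1    1.9]
```

Emit:
arm_command:
  series:
    - {"x": 5,"y": -20,"z": -5,"rx": 0,"ry": 0,"rz": 0.1}
    - {"x": 15,"y": -55,"z": -10,"rx": 0,"ry": 0,"rz": 0.2}
    - {"x": 28,"y": -100,"z": -20,"rx": 0,"ry": 0,"rz": 0.4}
    - {"x": 42,"y": -147,"z": -30,"rx": 0,"ry": 0,"rz": 0.6}
    - {"x": 55,"y": -194,"z": -40,"rx": 0,"ry": 0,"rz": 0.8}
    - {"x": 70,"y": -241,"z": -40,"rx": 0,"ry": 0,"rz": 1}
    - {"x": 84,"y": -288,"z": -40,"rx": 0,"ry": 0,"rz": 1.2}
    - {"x": 98,"y": -335,"z": -40,"rx": 0,"ry": 0,"rz": 1.3}
    - {"x": 112,"y": -382,"z": -40,"rx": 0,"ry": 0,"rz": 1.4}
    - {"x": 125,"y": -429,"z": -40,"rx": 0,"ry": 0,"rz": 1.5}
    - {"x": 139,"y": -476,"z": -40,"rx": 0,"ry": 0,"rz": 1.6}
    - {"x": 152,"y": -523,"z": -40,"rx": 0,"ry": 0,"rz": 1.7}
    - {"x": 166,"y": -570,"z": -40,"rx": 0,"ry": 0,"rz": 1.8}
    - {"x": 176,"y": -605,"z": -40,"rx": 0,"ry": 0,"rz": 1.9}
    - {"x": 182,"y": -627,"z": -40,"rx": 0,"ry": 0,"rz": 1.9}
    - {"x": 182,"y": -627,"z": -40,"rx": 0,"ry": 0,"rz": 1.9}
    - {"x": 182,"y": -627,"z": -40,"rx": 0,"ry": 0,"rz": 1.9}
  hand: 80
  squeeze: 40

```text
time: 23.75
tool_pos: [0.5667, 0.3098, 0.3087]
tool_rot: [3.14, 0.002, 0.036]
contact_force: [0.3, -0.1, 0.3]
opening: 0.0801
grip_force: 0.0
```

```bash
python3 - <<'E'
from h import *
np.set_printoptions(suppress=True,precision=4)
print(step([.568,.313,.209],Rd(2)))
E
```

```text
[ 1.6 -3.3 99.6  0.1  0.1  0.1]
```

Emit:
arm_command:
  series:
    - {"x": 1,"y": -2,"z": 25,"rx": 0,"ry": 0,"rz": 0}
    - {"x": 1.5,"y": -3,"z": 60,"rx": 0,"ry": 0,"rz": 0}
    - {"x": 1.5,"y": -3,"z": 85,"rx": 0,"ry": 0,"rz": 0}
    - {"x": 1.5,"y": -3,"z": 97,"rx": 0,"ry": 0,"rz": 0}
    - {"x": 1.5,"y": -3,"z": 99,"rx": 0,"ry": 0,"rz": 0}
    - {"x": 1.5,"y": -3,"z": 99,"rx": 0,"ry": 0,"rz": 0}
  hand: 80
  squeeze: 40

```text
time: 24.35
tool_pos: [0.5689, 0.3123, 0.2118]
tool_rot: [3.141, -0.001, 0.035]
contact_force: [0.4, -0.2, 0.7]
opening: 0.0802
grip_force: 0.0
```

Emit:
arm_command:
  series:
    - {"x": 0,"y": 0,"z": 0,"rx": 0,"ry": 0,"rz": 0}
    - {"x": 0,"y": 0,"z": 0,"rx": 0,"ry": 0,"rz": 0}
    - {"x": 0,"y": 0,"z": 0,"rx": 0,"ry": 0,"rz": 0}
    - {"x": 0,"y": 0,"z": 0,"rx": 0,"ry": 0,"rz": 0}
    - {"x": 0,"y": 0,"z": 0,"rx": 0,"ry": 0,"rz": 0}
    - {"x": 0,"y": 0,"z": 0,"rx": 0,"ry": 0,"rz": 0}
    - {"x": 0,"y": 0,"z": 0,"rx": 0,"ry": 0,"rz": 0}
    - {"x": 0,"y": 0,"z": 0,"rx": 0,"ry": 0,"rz": 0}
    - {"x": 0,"y": 0,"z": 0,"rx": 0,"ry": 0,"rz": 0}
  hand: 0
  squeeze: 40

```text
time: 25.25
tool_pos: [0.5684, 0.3125, 0.2108]
tool_rot: [3.141, 0.0, 0.035]
contact_force: [-1.0, -1.7, 0.6]
opening: 0.0237
grip_force: 40.0
```

Emit:
arm_command:
  series:
    - {"x": 0,"y": 4,"z": 0,"rx": 0,"ry": 0,"rz": 0}
    - {"x": 0,"y": 12,"z": 0,"rx": 0,"ry": 0,"rz": 0}
    - {"x": 0,"y": 22,"z": 0,"rx": 0,"ry": 0,"rz": 0}
    - {"x": 0,"y": 33,"z": 0,"rx": 0,"ry": 0,"rz": 0}
    - {"x": 0,"y": 44,"z": 0,"rx": 0,"ry": 0,"rz": 0}
    - {"x": 0,"y": 55,"z": 0,"rx": 0,"ry": 0,"rz": 0}
    - {"x": 0,"y": 66,"z": 0,"rx": 0,"ry": 0,"rz": 0}
    - {"x": 0,"y": 77,"z": 0,"rx": 0,"ry": 0,"rz": 0}
    - {"x": 0,"y": 88,"z": 0,"rx": 0,"ry": 0,"rz": 0}
    - {"x": 0,"y": 99,"z": 0,"rx": 0,"ry": 0,"rz": 0}
    - {"x": 0,"y": 108,"z": 0,"rx": 0,"ry": 0,"rz": 0}
    - {"x": 0,"y": 114,"z": 0,"rx": 0,"ry": 0,"rz": 0}
    - {"x": 0,"y": 117,"z": 0,"rx": 0,"ry": 0,"rz": 0}
    - {"x": 0,"y": 117,"z": 0,"rx": 0,"ry": 0,"rz": 0}
  hand: 0
  squeeze: 40

```text
time: 26.65
tool_pos: [0.5713, 0.1943, 0.2108]
tool_rot: [3.14, 0.003, 0.035]
contact_force: [-5.4, 0.7, 2.0]
opening: 0.0236
grip_force: 40.0
```

Emit:
arm_command:
  series:
    - {"x": 0,"y": 2,"z": 0,"rx": 0,"ry": 0,"rz": 0}
    - {"x": 0,"y": 4,"z": 0,"rx": 0,"ry": 0,"rz": 0}
    - {"x": 0,"y": 5,"z": 0,"rx": 0,"ry": 0,"rz": 0}
    - {"x": 0,"y": 5,"z": 0,"rx": 0,"ry": 0,"rz": 0}
  hand: 0
  squeeze: 40

```text
time: 27.05
tool_pos: [0.5713, 0.1926, 0.2108]
tool_rot: [-3.138, 0.002, 0.036]
contact_force: [-5.0, 14.0, 0.4]
opening: 0.0236
grip_force: 40.0
```

Emit:
arm_command:
  series:
    - {"x": 0,"y": 1.5,"z": 0,"rx": 0,"ry": 0,"rz": 0}
    - {"x": 0,"y": 2,"z": 0,"rx": 0,"ry": 0,"rz": 0}
    - {"x": 0,"y": 2,"z": 0,"rx": 0,"ry": 0,"rz": 0}
  hand: 0
  squeeze: 40

```text
time: 27.35
tool_pos: [0.5712, 0.1923, 0.2108]
tool_rot: [-3.135, 0.002, 0.036]
contact_force: [-4.6, 21.4, -0.6]
opening: 0.0236
grip_force: 40.0
```

Emit:
arm_command:
  series:
    - {"x": 0,"y": 0,"z": 0,"rx": 0,"ry": 0,"rz": 0}
    - {"x": 0,"y": -1.5,"z": 0,"rx": 0,"ry": 0,"rz": 0}
    - {"x": 0,"y": -3,"z": 0,"rx": 0,"ry": 0,"rz": 0}
    - {"x": 0,"y": -4,"z": 0,"rx": 0,"ry": 0,"rz": 0}
    - {"x": 0,"y": -4,"z": 0,"rx": 0,"ry": 0,"rz": 0}
    - {"x": 0,"y": -4,"z": 0,"rx": 0,"ry": 0,"rz": 0}
    - {"x": 0,"y": -4,"z": -30,"rx": 0,"ry": 0,"rz": 0}
    - {"x": 0,"y": -4,"z": -70,"rx": 0,"ry": 0,"rz": 0}
    - {"x": 0,"y": -4,"z": -110,"rx": 0,"ry": 0,"rz": 0}
    - {"x": -40,"y": 20,"z": -140,"rx": 0,"ry": 0,"rz": 0}
    - {"x": -80,"y": 60,"z": -150,"rx": 0,"ry": 0,"rz": 0}
    - {"x": -110,"y": 100,"z": -150,"rx": 0,"ry": 0,"rz": 0}
    - {"x": -130,"y": 145,"z": -150,"rx": 0,"ry": 0,"rz": 0}
    - {"x": -140,"y": 185,"z": -150,"rx": 0,"ry": 0,"rz": 0}
    - {"x": -140,"y": 185,"z": -150,"rx": 0,"ry": 0,"rz": 0}
  hand: 80
  squeeze: 40

```text
time: 28.85
tool_pos: [0.4379, -0.0054, 0.3615]
tool_rot: [3.139, -0.001, 0.029]
contact_force: [0.3, 0.7, 0.1]
opening: 0.0801
grip_force: 0.0
```

```bash
python3 - <<'E'
from h import *
np.set_printoptions(suppress=True,precision=4)
for c in("side","top"):
    p=read_camera(c)
    for q in("scoop","cover_knob","ball0_center"):
        print(c,q,[(d["point"],round(d["confidence"],2)) for d in mark_of(p,q)[:3]])
    if c=="side":cv2.imwrite("pics/f.png",p["pixels"])
print(inpol(0,0,.159),observe()["contact_force"])
E
```

```text
side scoop [([0.5285, -0.3228, 0.0035], 0.92), ([0.2029, -0.3157, -0.001], 0.7)]
side cover_knob [([0.5714, 0.1958, 0.1603], 0.63), ([0.7768, 0.0867, -0.0017], 0.28)]
side ball0_center []
top scoop [([0.5339, -0.3188, 0.0038], 0.92), ([0.2016, -0.3152, -0.0007], 0.61)]
top cover_knob [([0.5737, 0.1932, 0.1589], 0.67)]
top ball0_center []
[0.572  0.1916 0.159 ] [-1.4249 -1.1973 -1.4888]
```

View pics/f.png

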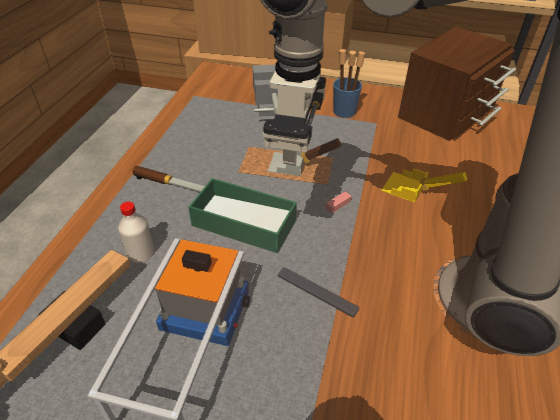

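The side view shows the cover over the tub (200,270) and the scoop flat on the pad (285,163). The bin is empty and no balls are on the bench. Before handing in, I'll average the knob position.

```bash
python3 - <<'E'
from h import *
a={}
for k in range(5):
  for c in("side","top"):
    p=read_camera(c)
    for q in("polisher","cover_knob"):
        for d in mark_of(p,q)[:1]:
            if np.hypot(*(np.array(d["point"])[:2]-[.572,.193]))<.02:a.setdefault((c,q),[]).append(d["point"])
for k,v in a.items():print(k,len(v),np.mean(v,0).round(4),np.std(v,0).round(4))
E
```

```text
('side', 'polisher') 4 [ 0.5733  0.1934 -0.0012] [0.0005 0.0012 0.0006]
('side', 'cover_knob') 5 [0.5714 0.1946 0.1585] [0.0019 0.0013 0.001 ]
('top', 'polisher') 5 [0.5727 0.1917 0.002 ] [0.0011 0.0009 0.0008]
('top', 'cover_knob') 5 [0.5708 0.1945 0.1569] [0.0015 0.0011 0.0011]
```

The knob reads about 2 mm from shut, which is within measurement noise. For certainty I'll make one push with the open finger against the end stop.

```bash
python3 - <<'E'
from h import *
np.set_printoptions(suppress=True)
print(step([.571,.1925,.28],Rd(2)),step([.571,.1925,.211],Rd(2)))
E
```

```text
[ 138.4 -188.7   80.9    0.    -0.     0. ] [ 138.3 -188.7  149.9    0.    -0.     0. ]
```

Emit:
arm_command:
  series:
    - {"x": 20,"y": -30,"z": 5,"rx": 0,"ry": 0,"rz": 0}
    - {"x": 50,"y": -70,"z": 20,"rx": 0,"ry": 0,"rz": 0}
    - {"x": 80,"y": -110,"z": 40,"rx": 0,"ry": 0,"rz": 0}
    - {"x": 110,"y": -150,"z": 60,"rx": 0,"ry": 0,"rz": 0}
    - {"x": 130,"y": -178,"z": 75,"rx": 0,"ry": 0,"rz": 0}
    - {"x": 138,"y": -188.7,"z": 80,"rx": 0,"ry": 0,"rz": 0}
    - {"x": 138,"y": -188.7,"z": 80,"rx": 0,"ry": 0,"rz": 0}
    - {"x": 138,"y": -188.7,"z": 110,"rx": 0,"ry": 0,"rz": 0}
    - {"x": 138,"y": -188.7,"z": 135,"rx": 0,"ry": 0,"rz": 0}
    - {"x": 138,"y": -188.7,"z": 147,"rx": 0,"ry": 0,"rz": 0}
    - {"x": 138,"y": -188.7,"z": 149,"rx": 0,"ry": 0,"rz": 0}
    - {"x": 138,"y": -180,"z": 149,"rx": 0,"ry": 0,"rz": 0}
    - {"x": 138,"y": -170,"z": 149,"rx": 0,"ry": 0,"rz": 0}
    - {"x": 138,"y": -165,"z": 149,"rx": 0,"ry": 0,"rz": 0}
    - {"x": 138,"y": -162,"z": 149,"rx": 0,"ry": 0,"rz": 0}
    - {"x": 138,"y": -160,"z": 149,"rx": 0,"ry": 0,"rz": 0}
    - {"x": 138,"y": -159,"z": 149,"rx": 0,"ry": 0,"rz": 0}
    - {"x": 138,"y": -159,"z": 149,"rx": 0,"ry": 0,"rz": 0}
  hand: 80
  squeeze: 40

```text
time: 32.55
tool_pos: [0.572, 0.1647, 0.2127]
tool_rot: [-3.138, -0.002, 0.035]
contact_force: [0.6, 8.8, 1.9]
opening: 0.08
grip_force: 4.2
```

Emit:
arm_command:
  series:
    - {"x": 0,"y": 1.5,"z": 0,"rx": 0,"ry": 0,"rz": 0}
    - {"x": 0,"y": 1.5,"z": 0,"rx": 0,"ry": 0,"rz": 0}
    - {"x": 0,"y": -10,"z": 0,"rx": 0,"ry": 0,"rz": 0}
    - {"x": 0,"y": -26,"z": 0,"rx": 0,"ry": 0,"rz": 0}
    - {"x": 0,"y": -28,"z": 0,"rx": 0,"ry": 0,"rz": 0}
    - {"x": 0,"y": -28,"z": -20,"rx": 0,"ry": 0,"rz": 0}
    - {"x": 0,"y": -28,"z": -60,"rx": 0,"ry": 0,"rz": 0}
    - {"x": 0,"y": -28,"z": -100,"rx": 0,"ry": 0,"rz": 0}
    - {"x": -30,"y": 0,"z": -130,"rx": 0,"ry": 0,"rz": 0}
    - {"x": -60,"y": 30,"z": -150,"rx": 0,"ry": 0,"rz": 0}
    - {"x": -60,"y": 30,"z": -150,"rx": 0,"ry": 0,"rz": 0}
    - {"x": -60,"y": 30,"z": -150,"rx": 0,"ry": 0,"rz": 0}
    - {"x": -60,"y": 30,"z": -150,"rx": 0,"ry": 0,"rz": 0}
  hand: 80
  squeeze: 40

```text
time: 33.85
tool_pos: [0.5129, 0.131, 0.3612]
tool_rot: [3.141, 0.001, 0.036]
contact_force: [0.0, 1.0, -0.1]
opening: 0.08
grip_force: 0.0
```

```bash
python3 - <<'E'
from h import *
p=read_camera("side")
print([d["point"] for d in mark_of(p,"cover_knob")[:1]],[d["point"] for d in mark_of(p,"scoop")[:2]],observe()["time"])
print(hand_in())
E
```

```text
[[0.5745, 0.1955, 0.1613]] [[0.2024, -0.3136, 0.0024], [0.5286, -0.3215, 0.0049]] 34.0
the job is handed in; nothing more can be done
None
```

I tipped all six balls into the tub (five seen there, the sixth hidden by the tub wall; bin and bench look clear), pushed the cover against its shut stop, left the scoop flat on its pad and handed the job in at 34 s; no verdict was returned.

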